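Index a setter's turntable and bolt it

ROBOT

A 7-joint arm with a two-finger parallel gripper is mounted at the origin on the work surface. World frame = base frame: x ahead of the robot, y to its left, z up, the work surface at z = 0. Lengths are in m, angles in rad, forces in N, time in s.
With the tool pointing down it reaches from about 0.4 to 0.85 m from the base axis. Payload 10.4 kg.
Tool frame: the origin (TCP) lies between the finger pads; the fingertips stand 19 mm ahead of it and the grasp point (between the pads) is the TCP; x points along the fingers, y is the direction in which the jaws open and shut, and the axes are right-handed (so a half turn about x gives the same grasp; the last joint's range is limited). The gripper opens to 87 mm and grips with 3 to 60 N. Pads are 19 mm wide; open, the fingers measure 117 mm over their backs; the gripper's body (75 mm by 190 mm) begins 51 mm behind the grasp point.
Start: joints at [-1.356, 0.332, -0.065, 1.46, 0.022, 1.35, -0.088], TCP at [0.147, 0.607, 0.242] pointing down, gripper open.
Joint ranges: [-2.6, 2.6], [-0.5, 2.12], [-1.47, 1.34], [0.16, 2.42], [-1.27, 4.41], [0.06, 2.06], [-2.6, 2.6]. Speed limits (rad/s): [2.22, 2.22, 2.79, 2.79, 3.14, 3.14, 3.14].

INTERFACE

Orientations are given as a unit quaternion [x, y, z, w].
In Python, from bench import r gives the robot as it stands.
- The arm moves only by the tool drive_tool, never from a script. Its argument "motion" is a list of rows, each a list of 4 numbers: the shift along the tool's x, y, z in cm, then the turn about the tool's x in units of 5 degrees (1.0 is 5 degrees). In form: [[tx, ty, tz, twist], ...]. A call has 1 to 20 rows; each row is the pose to reach, as a shift and turn from the pose commanded when the call began, along the tool's axes at that moment; what a row does not reach only later rows make up. A row lasts 1/12 s, in which the tool goes at most 41.7 mm and 7.16 degrees, less where a joint would pass 70% of its speed; a pose out of reach is approached as far as the arm can. A call with a gripper value outside its range is refused whole. "grip" is the closure in counts, from 0 (fully open) to 255 (shut), set as the call begins (left out, the last holds). The fingers move at their own pace and stop on an object; "force" is the grip in N (left out, the last holds). Time passes only in rows, so rows that repeat a pose let the fingers close. It gives the time, the measured TCP pose, the force and the opening at its end, in the units of the state.
- r.read_state(): the state, without advancing time (a new reading comes with each control period).
- r.camera(name): name is "side" or "top"; returns the picture (400x640x3 uint8, red, green, blue); there is no depth.
- r.calibration(name): a dict with "fx", "fy", "cx", "cy" (pixels), "xyz" and "orientation" of the camera in the world. Camera axes: x right, y up, looking along -z (the intrinsics and any distortion apply to the point x, -y, -z); pixel columns grow to the right and rows downward; lengths in m; the calibration is good to about 2 mm. A picture is of the moment at which its call begins. calibration takes no time and is no camera call.
- r.close_job(): hands the job in, once; it reports no verdict.
The state is a dict: "time": time; "joint_positions": joint angles; "joint_vel": joint speeds; "joint_torque": joint torques, N m; "ee_pos": TCP position; "eef_rot": TCP orientation; "ft_force": force on the tool from outside, world axes, zero at the start; "torque": the same for the moment, N m; "width": finger opening in m.
Only numpy, scipy, OpenCV 4.12 (cv2) and the standard library are available. Lean on these libraries where they do the work, as an engineer would, in place of code of your own. Each camera call takes 0.05 s, during which the arm holds its last target.

TASK

On the jeweller's indexing stand, turn the round plate by pushing gently against the ears on its edge, without gripping it, until one of its two rim notches faces the bolt. Then push the bolt into that notch until it is fully home, pressing it firmly against the stop at the notch's bottom (hold about 15 N on the handle for half a second, never over 20), and let go. Leave everything else on the bench and on the stand's board where it is.

Things in the scene. Friction and masses are not known exactly. Their poses are not given: they have to be found in the camera images.
- stand: the fixed indexing stand; origin at the centre of its board's underside, on the bench, straight below the plate's axis of rotation; z up. Board 220 mm (x) by 300 mm (y) by 12 mm thick. The bolt lies above the -y half and slides along +y towards the axis. A guide block (36 mm in x, 12 mm in y, top at 62 mm) stands centred 86 mm from the axis on the -y side
- plate: the round steel plate, 104 mm across, 18 mm thick, turning about a vertical axis fixed to the stand; origin on the axis at its underside, 40 mm above the bench (top at 58 mm). A notch lies on its +x axis and another, identical, on -x. Friction holds it where it is left. More than 20 N from the fingers is too much, so it must not be gripped. A small mounted stone stands 17 mm above its middle
- notch (a point): mouth of one rim notch, 52 mm from the axis on the plate's +x axis, half-way up the rim; the other lies opposite. Each is 13 mm wide, flared to 16 mm at the rim, open above and below. Inside sits an adjustable stop screw, the bottom of the notch, whose face is set anywhere from 28 to 42 mm from the axis, differently each time and in each notch; its setting is not measured and must be felt with the bolt
- ear (a point): middle of one of the four identical ears (this point 64 mm from the axis), 45 degrees from the plate's +x axis; the others at 135, 225 and 315. Each is 12 mm wide and reaches from the rim to 76 mm from the axis; heights 40 to 50 mm above the bench, free space below down to the board at 12 mm. About 2.5 N at an ear turns the plate
- bolt (a joint): travel of the bolt in m: 0 fully drawn back, between 0.015 and 0.029 when its nose meets the stop in the notch, depending on how that is set. It starts within 4 mm of drawn back, stays where it is left, and needs about 2.5 N to slide. If the notch is more than about 5 mm off line the nose strikes the rim at 5 mm of travel
- bolt_handle (a point): middle of the bolt's upright round handle, 14 mm across, standing from 58 mm to 92 mm above the bench (this point at 75 mm); 130 mm from the plate's axis when drawn back. The bar below it is 10 mm wide and lies 51 to 58 mm above the bench; it ends 7 mm outside the handle's centre
- bolt_nose (a point): tip of the bolt's rounded nose (10 mm wide), 57 mm from the plate's axis when drawn back, 54.5 mm above the bench
- ring_blank: a short brass ring, 26 mm across, 8 mm high, on the stand's board; a bystander, origin at its underside or handle axis; not to be moved
- bench_block: a square steel block, 32 x 32 x 18 mm, on the stand's board; a bystander, origin at its underside or handle axis; not to be moved
- punch_die: an upright dark steel cylinder, 22 mm across, 20 mm high, on the stand's board; a bystander, origin at its underside or handle axis; not to be moved
- hammer: a 200 mm hammer lying on the bench to the right of the stand; a bystander, origin at its underside or handle axis; not to be moved
- screwdriver: a 170 mm screwdriver lying on the bench to the left; a bystander, origin at its underside or handle axis; not to be moved
- dish: a terracotta dish, 90 mm across, 30 mm high, to the right; a bystander, origin at its underside or handle axis; not to be moved
- jar: a glass jar, 48 mm across, 55 mm high, to the left; a bystander, origin at its underside or handle axis; not to be moved

How it is judged:
On the way, in this order (a step that is already met when the one before it is completed fails the run):
1. a notch of the plate is turned to face the bolt (within 0.13 rad) while the bolt is still drawn back (travel under 6.5 mm) (angle between the x axis of plate and the y axis of stand, either way round below 0.13 rad and value of joint bolt below 0.0065 m), for 0.2 s.
2. the bolt is pressed home in the notch: travel over 14 mm, with 7 N or more between bolt and plate (angle between the x axis of plate and the y axis of stand, either way round below 0.06 rad and value of joint bolt above 0.014 m and contact force between bolt and plate above 7 N), for 0.2 s.
At the end, for the whole second after the job is handed in: the bolt's nose is home in one of the notches (travel over 14 mm), the notch faces the bolt within 0.06 rad, the plate is at rest and the robot has let go (angle between the x axis of plate and the y axis of stand, either way round below 0.06 rad and value of joint bolt above 0.014 m and angular speed of plate below 0.05 rad/s); the robot touches nothing.
It fails at once if the fingers press or squeeze the plate with more than 20 N (contact force between the fingers and plate above 20 N).
It fails at once if the bolt is forced against the plate with more than 18 N (contact force between bolt and plate above 18 N).
It fails at once if a bystander is shifted by more than 20 mm (distance of any of ring_blank, bench_block, punch_die, hammer, screwdriver, dish, jar from where it was at the start of the episode above 0.02 m).
It also fails if it takes over 54 s, if anything falls off the work surface, if the arm or the gripper's body presses on something with over 40 N, if the wrist force passes 120 N, or if a joint passes its speed limit or range.

## Working session

There is one attempt and no reset: what is moved stays moved. The work goes in short steps, Python scripts to look and compute and a tool call to move; the robot and the scene stay as the last step left them, time stands still between calls to the robot, and variables do not carry over. Pictures are saved under pics/ and viewed, and the job is handed in when it is done.

Besides the shell and the picture viewer there is one more tool, called after "Call:" by a JSON object that holds its "fn" and its "kwargs". drive_tool: Moves the arm, as the interface text tells. Its arguments: {"type":"object","properties":{"motion":{"type":"array","items":{"type":"array","items":{"type":"number"}}},"grip":{"type":"number"},"force":{"type":"number"}},"required":["motion"]}

```bash
mkdir -p pics; ls; python3 - <<'E'
from bench import r
import cv2
s=r.read_state(); print({k:s[k] for k in("time","ee_pos","eef_rot","width","ft_force")})
for n in("top","side"):
    print(n,r.calibration(n))
    cv2.imwrite(f"pics/{n}0.png",r.camera(n)[:,:,::-1])
E
```

```text
pics
{'time': 0.0, 'ee_pos': array([0.14713766, 0.60707286, 0.24074422]), 'eef_rot': array([ 0.08337839,  0.70216787, -0.08437929,  0.70206016]), 'width': 0.0869072735010084, 'ft_force': array([ 0.17966   ,  0.60582605, -0.13608299])}
top {'fx': 362.5632836003779, 'fy': 362.5632836003779, 'cx': 315.90696655702385, 'cy': 202.82535443842355, 'xyz': array([ 0.3930059 , -0.00391343,  0.92358852]), 'orientation': array([ 0.07690642, -0.0724526 , -0.70215114,  0.70414473])}
side {'fx': 475.21042690821616, 'fy': 475.21042690821616, 'cx': 317.1647336703664, 'cy': 194.7584257575811, 'xyz': array([0.28096897, 0.85582412, 0.92767073]), 'orientation': array([-0.05346063,  0.39379861,  0.90611906, -0.14495816])}
```

View pics/top0.png

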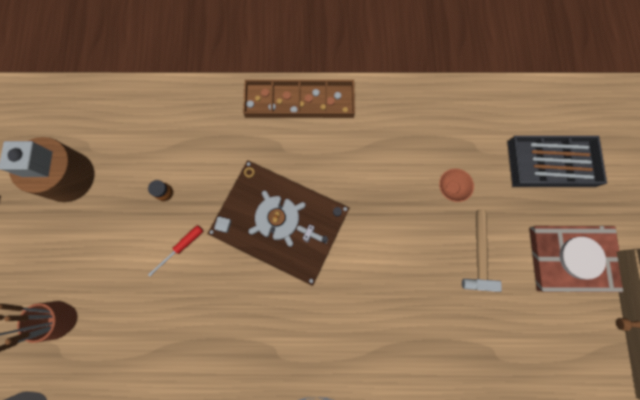

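View pics/side0.png

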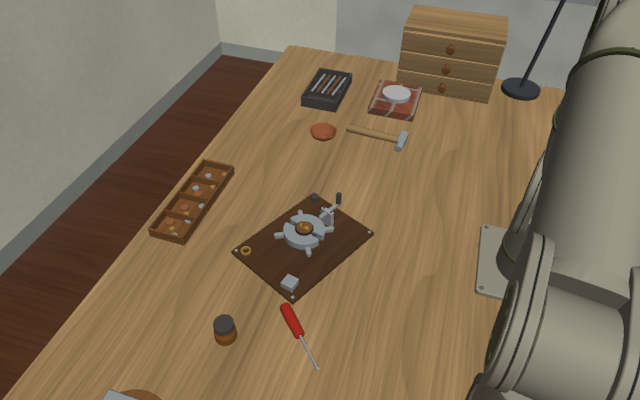

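```bash
python3 - <<'E'
import cv2
a=cv2.imread("pics/top0.png")[150:295,200:360]; cv2.imwrite("pics/t0c.png",cv2.resize(a,None,fx=5,fy=4.1 if 0 else 5,interpolation=cv2.INTER_CUBIC)[:600*2][:725])
b=cv2.imread("pics/top0.png")[180:260,235:345]; cv2.imwrite("pics/t0d.png",cv2.resize(b,None,fx=7,fy=7,interpolation=cv2.INTER_CUBIC))
b=cv2.imread("pics/side0.png")[180:305,225:380]; cv2.imwrite("pics/s0c.png",cv2.resize(b,None,fx=4.8,fy=4.8,interpolation=cv2.INTER_CUBIC))
E
```

```text
(no output)
```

View pics/t0d.png

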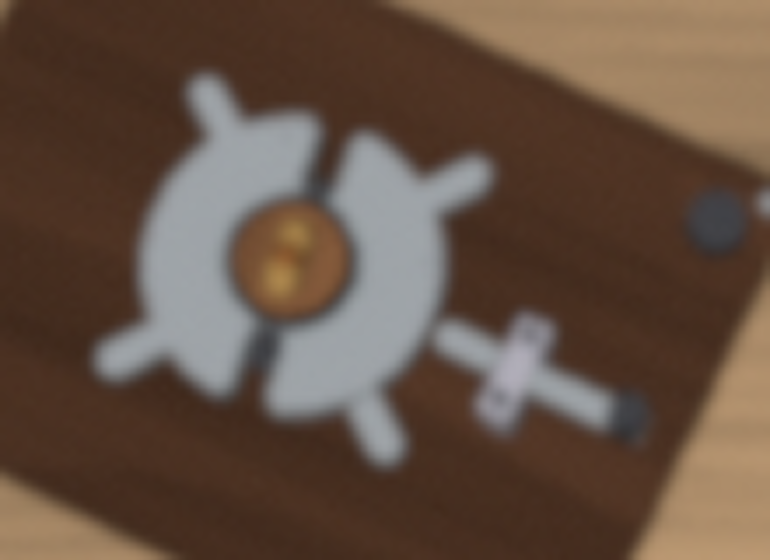

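View pics/s0c.png

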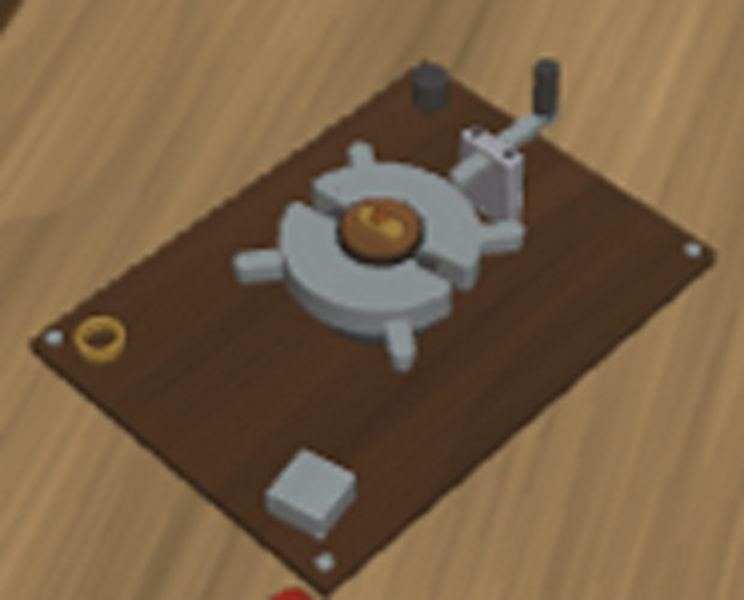

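```bash
cat > h.py <<'E'
import numpy as np
from scipy.spatial.transform import Rotation as R
from scipy.optimize import least_squares
def proj(c,P):
    p=(np.atleast_2d(P)-c["xyz"])@R.from_quat(c["orientation"]).as_matrix()
    return np.c_[c["cx"]+c["fx"]*p[:,0]/-p[:,2], c["cy"]-c["fy"]*p[:,1]/-p[:,2]]
def w2(pose,P): # stand->world
    P=np.atleast_2d(np.array(P,float)); c,s=np.cos(pose[2]),np.sin(pose[2])
    return np.c_[pose[0]+c*P[:,0]-s*P[:,1], pose[1]+s*P[:,0]+c*P[:,1], P[:,2]]
E
cat > fit.py <<'E'
from h import *
from bench import r
ct,cs=r.calibration("top"),r.calibration("side")
T=lambda u,v:(235+u/7-.5+.5/7,180+v/7-.5+.5/7)
S=lambda u,v:(225+u/4.8-.4,180+v/4.8-.4)
corn=[(.11,.15),(-.11,.15),(-.11,-.15),(.11,-.15)]
# image top: TL(248,162) TR(349,208) BR(312,284) BL(209,233)
def pt(a,rad,z): return [rad*np.cos(a),rad*np.sin(a),z]
C3=[(x,y,.012) for x,y in corn]
topc=[(248,162),(209,233),(312,284),(349,208)]   # (+x,+y),( -x,+y),(-x,-y),(+x,-y)
sidec=[S(30,345),S(327,597),S(715,255),S(425,62)]
d=np.pi/4
eT=[T(200,76),T(492,170),T(97,366),T(392,466)]
def res(p):
    t=p[3]; q=p[4]
    o=[proj(ct,w2(p,C3))-topc, proj(cs,w2(p,C3))-sidec]
    # plate: notch +x at image lower (angle t in stand)
    E=[pt(t+k,.0755,.049) for k in (d+np.pi,d+np.pi/2,-d,d)]
    o.append(proj(ct,w2(p,E))-eT)
    o.append(proj(ct,w2(p,[0,0,.058]))-[T(291,263)])
    o.append(proj(ct,w2(p,[0,-.130+q,.092]))-[T(633,410)])
    o.append(proj(cs,w2(p,[0,-.130+q,.092]))-[S(546,64)])
    return np.concatenate(o).ravel()
s=least_squares(res,[.37,.1,-.45,-np.pi/2-1.45,0],loss="soft_l1")
print(s.x,np.degrees(s.x[2:4])); print(res(s.x).reshape(-1,2).round(1).tolist())
p=s.x;np.save("p.npy",p)
for k in range(4): print("ear",np.degrees(p[3]+d+k*np.pi/2)%360,w2(p,pt(p[3]+d+k*np.pi/2,.064,.045)))
print("handle",w2(p,[0,-.13+p[4],.075]))
E
python3 fit.py
```

```text
[ 5.43054514e-01  9.78075125e-02 -4.43293917e-01 -3.00928565e+00
  5.52798519e-04] [ -25.39887052 -172.4193673 ]
[[-1.5, -2.9], [-3.2, 0.8], [0.6, 2.4], [0.9, -1.0], [-0.9, -0.6], [-0.6, -1.1], [0.6, -0.5], [-0.2, -0.3], [0.4, 0.8], [-0.6, 0.3], [0.2, -0.1], [-0.3, -0.7], [0.1, 0.1], [-0.2, 0.5], [0.3, 0.6]]
ear 232.58063269557226 [[0.48612256 0.06857137 0.045     ]]
ear 322.58063269557226 [[0.57229066 0.04087556 0.045     ]]
ear 52.58063269557226 [[0.59998647 0.12704366 0.045     ]]
ear 142.58063269557226 [[0.51381837 0.15473947 0.045     ]]
handle [[ 0.48753237 -0.01912781  0.075     ]]
```

```bash
sed -i 's/o=\[proj(ct,w2(p,C3))-topc, /o=[/' fit.py; python3 fit.py
```

```text
[ 5.42912856e-01  9.80949499e-02 -4.37195171e-01 -3.01525161e+00
  2.82151988e-04] [ -25.04943815 -172.76119163]
[[-0.8, -0.1], [-0.1, -0.9], [0.5, -0.7], [-0.6, -0.3], [0.3, 0.8], [-0.7, 0.3], [0.1, 0.0], [-0.4, -0.7], [0.0, 0.1], [-0.0, 0.3], [0.2, 0.5]]
ear 232.23880837245719 [[0.48598478 0.06885124 0.045     ]]
ear 322.2388083724572 [[0.57215656 0.04116688 0.045     ]]
ear 52.23880837245721 [[0.59984093 0.12733866 0.045     ]]
ear 142.2388083724572 [[0.51366915 0.15502302 0.045     ]]
handle [[ 0.4879903 -0.019422   0.075    ]]
```

View pics/t0c.png

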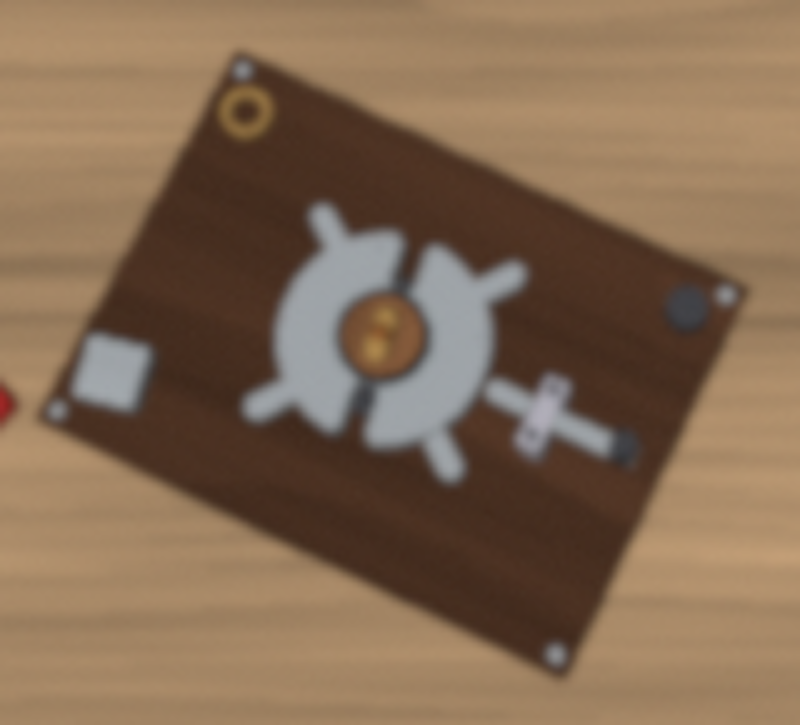

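```bash
cat > mv.py <<'E'
from h import *
from bench import r
p=np.load("p.npy")
def st():
    s=r.read_state(); M=R.from_quat(s["eef_rot"]).as_matrix(); return s,M
def rel(pos,yaw=None):
    s,M=st(); d=M.T@(np.array(pos)-s["ee_pos"])*100
    y0=np.degrees(np.arctan2(M[1,1],M[0,1])); tw=0
    if yaw is not None:
        dy=(yaw-y0+90)%180-90; tw=-dy/5*np.sign(-M[2,0]) # x down: world yaw + = twist -
    return d.round(2),round(tw,2),round(y0,1)
def polar(rad,ang,z): return w2(p,[rad*np.cos(np.radians(ang)),rad*np.sin(np.radians(ang)),z])[0]
E
python3 - <<'E'
from mv import *
s,M=st(); print(M.round(3))
print(rel(polar(.067,25,.15),25+np.degrees(p[2])+90))
E
```

```text
[[-0.     0.236  0.972]
 [-0.001  0.972 -0.236]
 [-1.    -0.001  0.   ]]
(array([  9.14, -38.56,  56.96]), np.float64(-2.72), np.float64(76.4))
```

Call:
{"fn": "drive_tool", "kwargs": {"motion": [[0,-2,3,1.4],[0,-4,6,2.8],[0,-6,9,4.2],[1,-8,12,5.6],[1,-10,15,7],[2,-12,18,8.4],[2,-14,21,9.8],[3,-16,24,11.2],[3,-18,27,12.6],[4,-20,30,14],[4,-22,33,15.4],[5,-24,36,16.8],[5,-26,39,18.2],[6,-28,42,19.6],[6,-30,45,21],[7,-32,48,22.4],[7,-34,51,23.8],[8,-36,54,25.2],[9,-38.5,57,26.6],[9,-38.5,57,28]], "grip": 255, "force": 10}}

```text
time: 1.77
ee_pos: [0.6126, 0.0902, 0.1496]
eef_rot: [-0.689, -0.154, 0.69, -0.158]
ft_force: [-0.6, -1.3, -0.2]
width: 0.0
```

Call:
{"fn": "drive_tool", "kwargs": {"motion": [[0,0,0,1.4],[0,0,0,2.8],[0,0,0,4.2],[0,0,0,5.3],[0,0,0,5.3],[0,0,0,5.3]]}}

```text
time: 2.27
ee_pos: [0.6103, 0.0991, 0.1512]
eef_rot: [-0.707, -0.0, 0.707, -0.001]
ft_force: [0.5, -0.8, 0.7]
width: 0.0005
```

```bash
python3 - <<'E'
from mv import *
import cv2
s,M=st();print(s["time"],s["ee_pos"],s["joint_positions"].round(2),s["ft_force"],s["width"])
print(rel(polar(.067,25,.055),90-np.degrees(-p[2])+25))
for n,sl in(("top",(slice(150,295),slice(200,360))),("side",(slice(100,305),slice(225,480)))):
    cv2.imwrite(f"pics/{n}1.png",cv2.resize(r.camera(n)[sl][:,:,::-1],None,fx=3,fy=3,interpolation=2))
E
```

```text
2.2667 [0.61026578 0.09907158 0.15117823] [-0.76  0.44  0.69  1.62 -0.3   1.18 -1.58] [ 0.47588031 -0.77783805  0.71275949] 0.0005375719376444339
(array([9.62, 0.1 , 0.03]), np.float64(0.02), np.float64(-89.9))
```

View pics/side1.png

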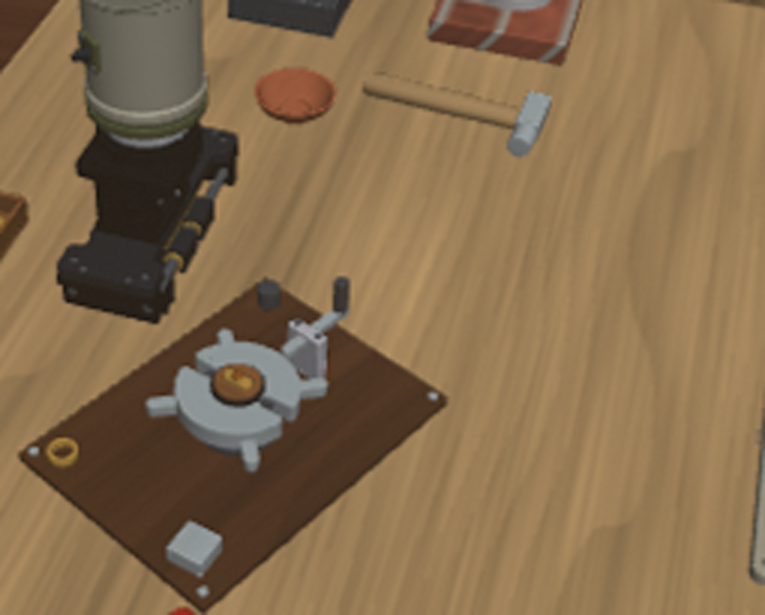

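View pics/top1.png

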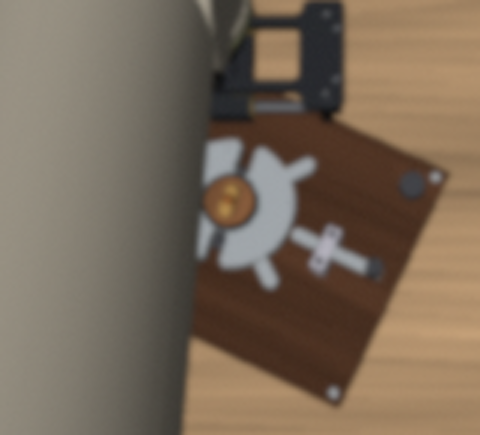

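```bash
python3 - <<'E'
from mv import *
s,M=st();c=r.calibration("side");ct=r.calibration("top")
P=np.array([s["ee_pos"]+M[:,0]*d for d in(.019,0,-.051,-.1)])
print((proj(c,P)-[225,100])*3, (proj(ct,P)-[200,150])*3)
E
```

```text
[[155.70929103 305.49341014]
 [154.72704493 288.24052368]
 [151.97509855 239.90333149]
 [149.16053555 190.46629547]] [[218.36225496  96.75116273]
 [215.21106501  89.89544874]
 [205.9823116   69.8174163 ]
 [195.88337389  47.84621499]]
```

Call:
{"fn": "drive_tool", "kwargs": {"motion": [[2,0,0,0],[4,0,0,0],[6,0,0,0],[8,0,0,0],[9,0,0,0],[9.6,0,0,0],[9.6,0,0,0],[9.6,0,0,0]]}}

```text
time: 3.03
ee_pos: [0.6109, 0.0989, 0.0562]
eef_rot: [0.707, -0.001, -0.707, -0.001]
ft_force: [0.7, 0.4, 0.6]
width: 0.0005
```

```bash
python3 - <<'E'
from mv import *
import cv2
s,M=st();print(s["time"],s["ee_pos"],s["ft_force"])
print(rel(polar(.067,25,.055),25-25.05+90))
for n,sl in(("top",(slice(150,295),slice(200,360))),("side",(slice(150,305),slice(225,380)))):
    cv2.imwrite(f"pics/{n}2.png",cv2.resize(r.camera(n)[sl][:,:,::-1],None,fx=3.8,fy=3.8,interpolation=2))
# arc plan: finger contact at ear: offset angle; rows from angle 25 by 2deg
a0=25; P0=polar(.067,a0,.055)
for a in list(range(27,112,3)):
    d=M.T@(polar(.067,a,.055)-s["ee_pos"])*100; print(a,d.round(2)[1:],round(-(a-a0)/5,2))
E
```

```text
3.0333 [0.61092241 0.09894751 0.05622982] [0.71183274 0.37439825 0.64120082]
(array([0.12, 0.09, 0.1 ]), np.float64(-0.01), np.float64(-90.1))
27 [-0.14  0.11] -0.4
30 [-0.49  0.13] -1.0
33 [-0.84  0.17] -1.6
36 [-1.19  0.23] -2.2
39 [-1.53  0.3 ] -2.8
42 [-1.87  0.4 ] -3.4
45 [-2.2   0.51] -4.0
48 [-2.53  0.64] -4.6
51 [-2.85  0.78] -5.2
54 [-3.16  0.94] -5.8
57 [-3.46  1.12] -6.4
60 [-3.75  1.32] -7.0
63 [-4.03  1.52] -7.6
66 [-4.3   1.75] -8.2
69 [-4.56  1.99] -8.8
72 [-4.81  2.24] -9.4
75 [-5.04  2.5 ] -10.0
78 [-5.26  2.77] -10.6
81 [-5.46  3.06] -11.2
84 [-5.65  3.36] -11.8
87 [-5.82  3.66] -12.4
90 [-5.98  3.97] -13.0
93 [-6.12  4.3 ] -13.6
96 [-6.24  4.62] -14.2
99 [-6.35  4.96] -14.8
102 [-6.43  5.3 ] -15.4
105 [-6.5   5.64] -16.0
108 [-6.55  5.99] -16.6
111 [-6.59  6.34] -17.2
```

Call:
{"fn": "drive_tool", "kwargs": {"motion": [[0,-0.14,0.1,-0.4],[0,-0.32,0.12,-0.7],[0,-0.49,0.13,-1],[0,-0.66,0.15,-1.3],[0,-0.84,0.17,-1.6],[0,-1.02,0.2,-1.9],[0,-1.19,0.23,-2.2],[0,-1.36,0.26,-2.5],[0,-1.53,0.3,-2.8],[0,-1.7,0.35,-3.1],[0,-1.87,0.4,-3.4],[0,-2.04,0.45,-3.7],[0,-2.2,0.51,-4]]}}

```text
time: 4.22
ee_pos: [0.6055, 0.121, 0.0556]
eef_rot: [0.696, 0.123, -0.696, 0.123]
ft_force: [1.5, -2.2, -0.3]
width: 0.0008
```

```bash
python3 - <<'E'
from mv import *
import cv2
s,M=st();print(s["time"],s["ee_pos"],s["ft_force"])
for n,sl in(("top",(slice(150,295),slice(200,360))),("side",(slice(150,305),slice(225,380)))):
    cv2.imwrite(f"pics/{n}3.png",cv2.resize(r.camera(n)[sl][:,:,::-1],None,fx=3.8,fy=3.8,interpolation=2))
E
```

```text
4.2167 [0.60546239 0.12095237 0.05555652] [ 1.47909136 -2.22776175 -0.25880764]
```

View pics/side3.png

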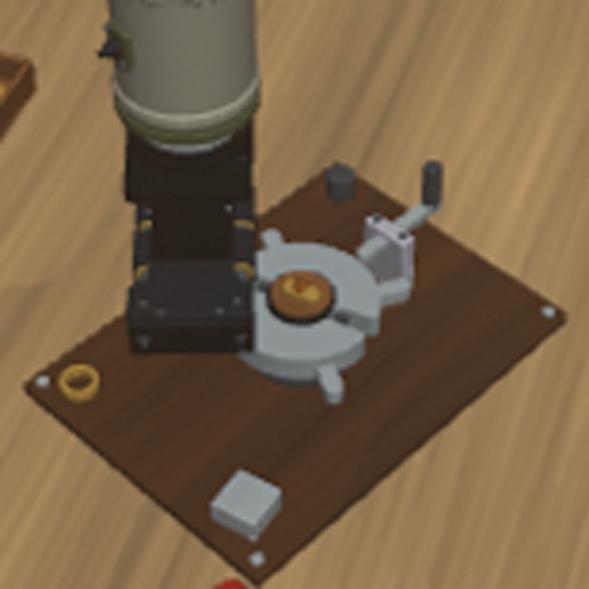

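View pics/top3.png

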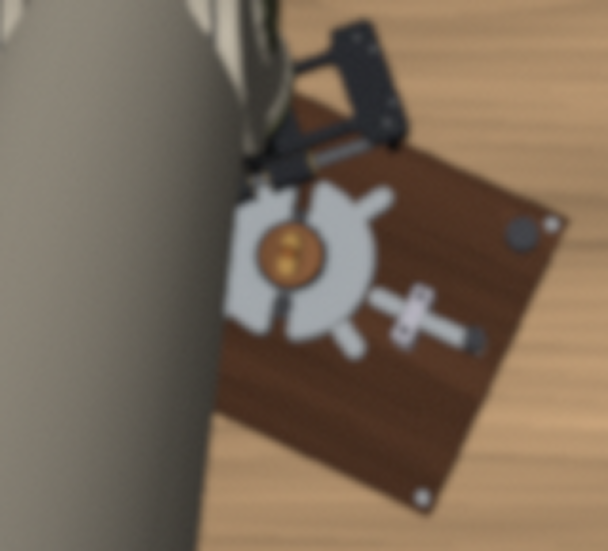

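```bash
python3 - <<'E'
from mv import *
s,M=st();print(rel(polar(.067,45,.055),45-25.05+90))
for a in range(48,112,3):
    d=M.T@(polar(.067,a,.055)-polar(.067,45,.055))*100; print(a,d.round(2)[1:],round(-(a-45)/5,2))
E
```

```text
(array([ 0.05,  0.06, -0.05]), np.float64(0.01), np.float64(-70.0))
48 [-0.35  0.01] -0.6
51 [-0.7   0.04] -1.2
54 [-1.05  0.08] -1.8
57 [-1.39  0.15] -2.4
60 [-1.73  0.23] -3.0
63 [-2.07  0.33] -3.6
66 [-2.4   0.44] -4.2
69 [-2.73  0.58] -4.8
72 [-3.04  0.73] -5.4
75 [-3.35  0.9 ] -6.0
78 [-3.65  1.08] -6.6
81 [-3.94  1.28] -7.2
84 [-4.22  1.49] -7.8
87 [-4.48  1.72] -8.4
90 [-4.74  1.96] -9.0
93 [-4.98  2.21] -9.6
96 [-5.21  2.48] -10.2
99 [-5.42  2.76] -10.8
102 [-5.62  3.05] -11.4
105 [-5.8   3.35] -12.0
108 [-5.97  3.65] -12.6
111 [-6.12  3.97] -13.2
```

Call:
{"fn": "drive_tool", "kwargs": {"motion": [[0,-0.35,0.01,-0.6],[0,-0.7,0.04,-1.2],[0,-1.05,0.08,-1.8],[0,-1.39,0.15,-2.4],[0,-1.73,0.23,-3],[0,-2.07,0.33,-3.6],[0,-2.4,0.44,-4.2],[0,-2.73,0.58,-4.8],[0,-3.04,0.73,-5.4],[0,-3.35,0.9,-6],[0,-3.65,1.08,-6.6],[0,-3.94,1.28,-7.2],[0,-4.22,1.49,-7.8],[0,-4.48,1.72,-8.4],[0,-4.74,1.96,-9],[0,-4.98,2.21,-9.6],[0,-5.21,2.48,-10.2],[0,-5.42,2.76,-10.8],[0,-5.62,3.05,-11.4],[0,-5.8,3.35,-12]]}}

```text
time: 5.98
ee_pos: [0.5545, 0.1643, 0.0558]
eef_rot: [0.542, 0.454, -0.541, 0.455]
ft_force: [2.9, -0.9, -1.1]
width: 0.0008
```

```bash
python3 - <<'E'
from mv import *
import cv2
s,M=st();print(s["time"],s["ee_pos"],s["ft_force"],s["joint_positions"].round(2),rel(polar(.067,105,.055),105-25.05+90))
for n,sl in(("top",(slice(170,280),slice(230,350))),("side",(slice(150,305),slice(225,380)))):
    k=5 if n=="top" else 3.8
    cv2.imwrite(f"pics/{n}4.png",cv2.resize(r.camera(n)[sl][:,:,::-1],None,fx=k,fy=k,interpolation=2))
E
```

```text
5.9833 [0.55449668 0.16434449 0.05576214] [ 2.88545445 -0.89404059 -1.06141929] [-0.64  0.42  0.33  1.8  -0.16  0.95 -0.41] (array([0.08, 0.02, 0.03]), np.float64(0.01), np.float64(-10.0))
```

View pics/side4.png

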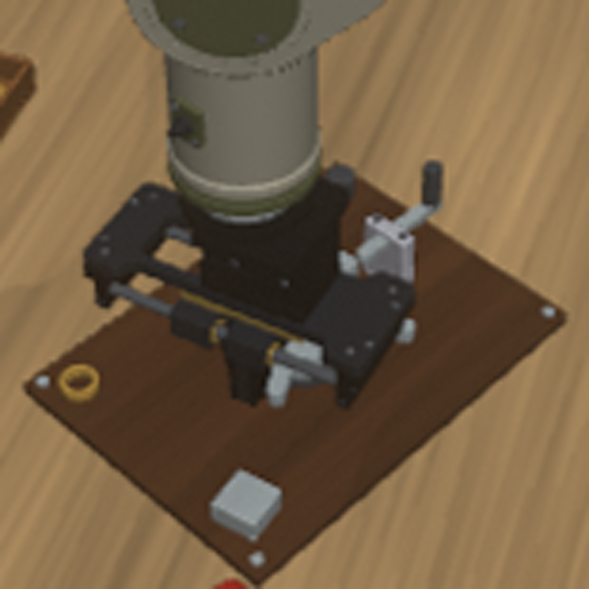

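View pics/top4.png

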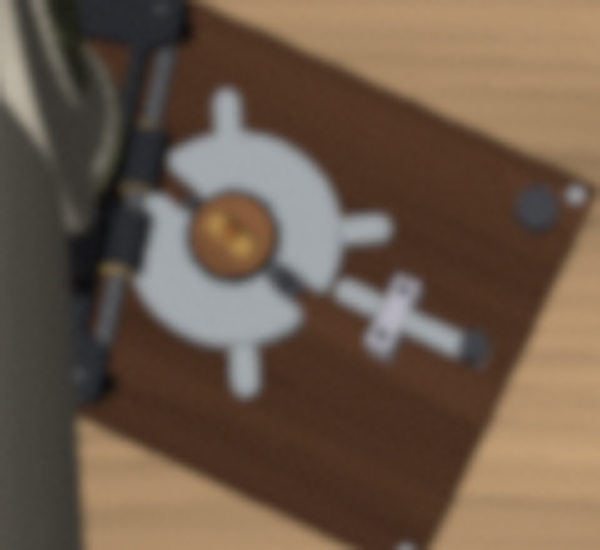

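```bash
cat > pa.py <<'E'
from mv import *
import sys
def angle(pts,ox,oy,k,guess):  # tips up,right,bottom ; plate x angle in stand (target 270)
    ct=r.calibration("top"); 
    uv=np.array(pts)/k+[ox,oy]-.5+.5/k
    def f(t): # ears: which of the 4 nearest
        E=[w2(p,[.0755*np.cos(a),.0755*np.sin(a),.049])[0] for a in np.radians(t[0]+45)+np.arange(4)*np.pi/2]
        q=proj(ct,E); return np.concatenate([q[np.argmin(((q-u)**2).sum(1))]-u for u in uv])
    s=least_squares(f,[guess],diff_step=1e-4); print(s.x,s.fun.round(2))
E
python3 -c "
from pa import *
angle([(227,88),(393,227),(246,399)],230,170,5,255)
for i in range(3): angle([[(227,88),(393,227),(246,399)][i]],230,170,5,255)"
```

```text
[255.16276363] [-0.34  0.93 -0.89  0.28 -0.26 -0.61]
[254.39663529] [0.06 0.9 ]
[255.54208737] [-0.9   0.08]
[255.52567648] [-0.06 -0.63]
```

```bash
python3 - <<'E'
from mv import *
s,M=st()
for a in (107,109,111,113,115,117,118,119,119.5,120):
    d=M.T@(polar(.067,a,.055)-polar(.067,105,.055))*100; print(a,d.round(2)[1:],round(-(a-105)/5,2))
E
```

```text
107 [-0.23  0.  ] -0.4
109 [-0.47  0.02] -0.8
111 [-0.7   0.04] -1.2
113 [-0.93  0.07] -1.6
115 [-1.16  0.1 ] -2.0
117 [-1.39  0.15] -2.4
118 [-1.51  0.17] -2.6
119 [-1.62  0.2 ] -2.8
119.5 [-1.68  0.21] -2.9
120 [-1.73  0.23] -3.0
```

Call:
{"fn": "drive_tool", "kwargs": {"motion": [[0,-0.23,0,-0.4],[0,-0.47,0.02,-0.8],[0,-0.7,0.04,-1.2],[0,-0.93,0.07,-1.6],[0,-1.16,0.1,-2],[0,-1.39,0.15,-2.4],[0,-1.51,0.17,-2.6],[0,-1.62,0.2,-2.8],[0,-1.62,0.2,-2.8]]}}

```text
time: 6.83
ee_pos: [0.538, 0.1653, 0.0557]
eef_rot: [0.483, 0.517, -0.483, 0.517]
ft_force: [3.2, -0.0, 0.6]
width: 0.0006
```

```bash
python3 - <<'E'
from mv import *
import cv2
s,M=st();print(s["time"],s["ee_pos"],s["ft_force"],rel(polar(.067,119,.055),119-25.05+90))
n="top";cv2.imwrite(f"pics/{n}5.png",cv2.resize(r.camera(n)[180:270,235:335][:,:,::-1],None,fx=6.5,fy=6.5,interpolation=2))
E
```

```text
6.8333 [0.53800613 0.16532316 0.05569532] [ 3.15777937 -0.016425    0.58685259] (array([0.07, 0.03, 0.04]), np.float64(-0.02), np.float64(3.9))
```

View pics/top5.png

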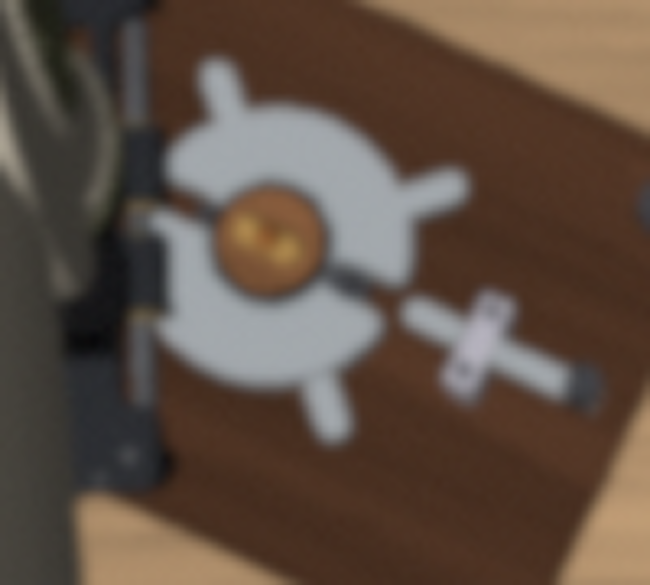

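```bash
python3 -c "
from pa import *
L=[(213,62),(466,181),(337,442)]
angle(L,235,180,6.5,269)
for l in L: angle([l],235,180,6.5,269)"
```

```text
[269.51184974] [-0.13  0.56 -0.52  0.48 -0.18 -0.44]
[268.95355347] [0.15 0.47]
[270.02908335] [-0.61  0.22]
[269.56006511] [-0.16 -0.45]
```

```bash
python3 - <<'E'
from mv import *
s,M=st()
print(rel(w2(p,[0,-.160,.082])[0],-25.05))
E
```

```text
(array([-2.64, -7.69, 20.75]), np.float64(5.77), np.float64(3.8))
```

Call:
{"fn": "drive_tool", "kwargs": {"motion": [[0,0.4,0,0],[0,0.8,0,0],[0,1.2,0,0],[-3,1.2,-0.3,0],[-6,1.2,-0.3,0],[-9,1.2,-0.3,0],[-9,1.2,-0.3,0]]}}

```text
time: 7.47
ee_pos: [0.5527, 0.1697, 0.1514]
eef_rot: [0.486, 0.515, -0.48, 0.517]
ft_force: [-0.2, 0.1, 1.3]
width: 0.0004
```

```bash
python3 - <<'E'
from mv import *
s,M=st()
print(s["ft_force"],rel(w2(p,[0,-.160,.14])[0],-25.05))
E
```

```text
[-0.15461499  0.14504691  1.32044994] (array([ 1.01, -9.19, 21.1 ]), np.float64(5.78), np.float64(3.8))
```

Call:
{"fn": "drive_tool", "kwargs": {"motion": [[0,-1,2.5,0.7],[0,-2.2,5,1.4],[0,-3.4,7.5,2.1],[0,-4.6,10,2.8],[0,-5.6,12.5,3.5],[0,-6.6,15,4.2],[0,-7.6,17.5,4.9],[0,-8.6,19.5,5.6],[0,-9.2,21.1,5.8],[1,-9.2,21.1,5.8],[1,-9.2,21.1,5.8],[1,-9.2,21.1,5.8]]}}

```text
time: 8.47
ee_pos: [0.472, -0.0473, 0.1351]
eef_rot: [-0.596, -0.38, 0.597, -0.379]
ft_force: [0.9, 0.5, -0.1]
width: 0.0004
```

```bash
python3 - <<'E'
from mv import *
import cv2
s,M=st();print(s["ft_force"],M[:,2].round(2),s["joint_positions"].round(2),rel(w2(p,[0,-.160,.082])[0],-25.05))
for n,sl in(("top",(slice(170,280),slice(230,350))),("side",(slice(150,305),slice(225,380)))):
    k=5 if n=="top" else 3.8
    cv2.imwrite(f"pics/{n}6.png",cv2.resize(r.camera(n)[sl][:,:,::-1],None,fx=k,fy=k,interpolation=2))
E
```

```text
[ 0.8861367   0.46705575 -0.05531596] [-0.42 -0.91  0.  ] [-0.47  0.09  0.5   2.   -0.05  1.06 -0.39] (array([ 5.31,  0.27, -0.17]), np.float64(-0.0), np.float64(-25.1))
```

View pics/side6.png

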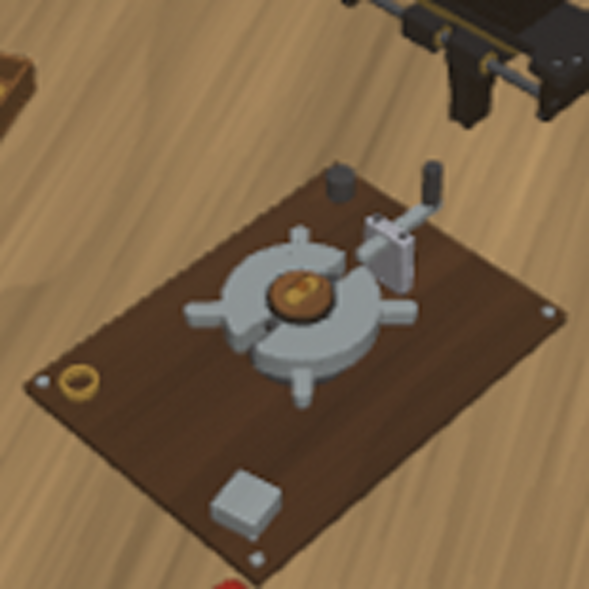

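View pics/top6.png

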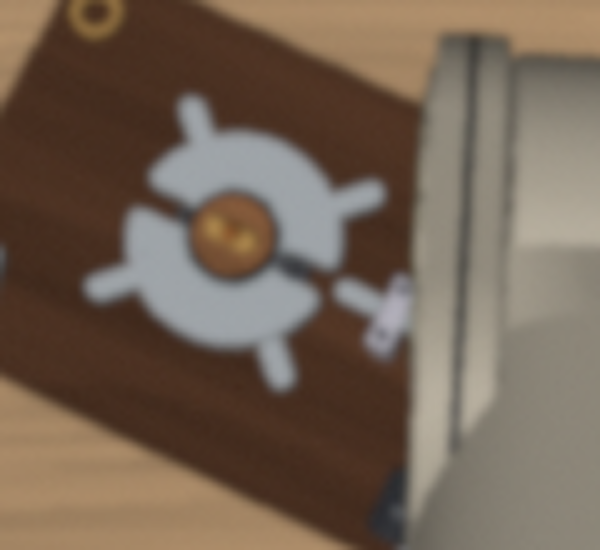

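```bash
python3 -c "
from pa import *
L=[(189,96),(384,188),(87,292),(283,389)]
angle(L,230,170,5,269)
for l in L: angle([l],230,170,5,269)"
```

```text
[269.41836136] [-0.14  0.86 -0.64  0.75  0.05 -0.01 -0.01 -0.25]
[268.67991084] [0.24 0.74]
[270.33532724] [-0.8   0.29]
[269.39937881] [ 0.05 -0.02]
[269.28613948] [-0.08 -0.22]
```

Call:
{"fn": "drive_tool", "kwargs": {"motion": [[1.5,0,0,0],[3,0.2,0,0],[4.5,0.3,0,0],[5.3,0.3,0,0],[5.3,0.3,0,0],[5.3,0.3,0,0]]}}

```text
time: 9.07
ee_pos: [0.4749, -0.0488, 0.0827]
eef_rot: [-0.596, -0.38, 0.597, -0.379]
ft_force: [0.4, -0.1, -0.0]
width: 0.0004
```

```bash
cat > f.py <<'E'
from mv import *
s,M=st()
q=w2([0,0,0],[0,0,0])
c,sn=np.cos(p[2]),np.sin(p[2]); d=s["ee_pos"]-w2(p,[0,0,0])[0]
print(round(s["time"],2),"TCP in stand mm",(np.array([c*d[0]+sn*d[1],-sn*d[0]+c*d[1],d[2]])*1000).round(1),"F tool",(M.T@s["ft_force"]).round(2))
E
python3 f.py
```

```text
9.07 TCP in stand mm [   0.6 -161.9   82.7] F tool [ 0.01  0.43 -0.12]
```

Call:
{"fn": "drive_tool", "kwargs": {"motion": [[0,0,-0.3,0],[0,0,-0.6,0],[0,0,-0.9,0],[0,0,-1.2,0],[0,0,-1.4,0],[0,0,-1.6,0],[0,0,-1.8,0],[0,0,-2,0]]}}

```text
time: 9.73
ee_pos: [0.4832, -0.0314, 0.0825]
eef_rot: [-0.597, -0.379, 0.597, -0.379]
ft_force: [-1.4, -2.7, 1.2]
width: 0.0003
```

```bash
python3 f.py
```

```text
9.73 TCP in stand mm [   0.7 -142.6   82.5] F tool [-1.22 -0.13  3.08]
```

Call:
{"fn": "drive_tool", "kwargs": {"motion": [[0,0,-0.1,0],[0,0,-0.2,0],[0,0,-0.3,0],[0,0,-0.4,0]]}}

```text
time: 10.07
ee_pos: [0.485, -0.0275, 0.0825]
eef_rot: [-0.597, -0.379, 0.597, -0.379]
ft_force: [-1.0, -2.2, 2.2]
width: 0.0004
```

```bash
python3 f.py
```

```text
10.07 TCP in stand mm [   0.7 -138.3   82.5] F tool [-2.24  0.06  2.41]
```

Call:
{"fn": "drive_tool", "kwargs": {"motion": [[0,0,-0.1,0],[0,0,-0.2,0],[0,0,-0.3,0],[0,0,-0.4,0]]}}

```text
time: 10.4
ee_pos: [0.4868, -0.0237, 0.0825]
eef_rot: [0.597, 0.379, -0.597, 0.379]
ft_force: [-0.4, -1.4, 1.1]
width: 0.0007
```

```bash
python3 f.py
```

```text
10.4 TCP in stand mm [   0.8 -134.1   82.5] F tool [-1.1   0.24  1.39]
```

Call:
{"fn": "drive_tool", "kwargs": {"motion": [[0,0,-0.1,0],[0,0,-0.2,0]]}}

```text
time: 10.57
ee_pos: [0.4877, -0.0219, 0.0825]
eef_rot: [0.597, 0.379, -0.597, 0.379]
ft_force: [-1.1, -3.3, 0.9]
width: 0.0007
```

Call:
{"fn": "drive_tool", "kwargs": {"motion": [[0,0,-0.1,0],[0,0,-0.1,0]]}}

```text
time: 10.73
ee_pos: [0.4881, -0.0208, 0.0825]
eef_rot: [0.597, 0.379, -0.597, 0.379]
ft_force: [-1.0, -1.7, 0.1]
width: 0.0004
```

Call:
{"fn": "drive_tool", "kwargs": {"motion": [[0,0,-0.1,0],[0,0,-0.1,0]]}}

```text
time: 10.9
ee_pos: [0.4885, -0.02, 0.0825]
eef_rot: [0.597, 0.379, -0.597, 0.379]
ft_force: [-1.1, -1.8, -0.3]
width: 0.0008
```

```bash
python3 f.py
```

```text
10.9 TCP in stand mm [   0.7 -130.    82.5] F tool [ 0.28 -0.2   2.12]
```

Still sliding freely (~2 N). Continue in small steps.

Call:
{"fn": "drive_tool", "kwargs": {"motion": [[0,0,-0.1,0],[0,0,-0.1,0]]}}

```text
time: 11.07
ee_pos: [0.4889, -0.0191, 0.0825]
eef_rot: [0.597, 0.379, -0.597, 0.379]
ft_force: [-1.4, -1.3, -0.0]
width: 0.0004
```

Call:
{"fn": "drive_tool", "kwargs": {"motion": [[0,0,-0.1,0],[0,0,-0.1,0]]}}

```text
time: 11.23
ee_pos: [0.4894, -0.0182, 0.0825]
eef_rot: [0.597, 0.379, -0.597, 0.379]
ft_force: [-1.6, -1.8, -0.2]
width: 0.0004
```

Call:
{"fn": "drive_tool", "kwargs": {"motion": [[0,0,-0.1,0],[0,0,-0.1,0]]}}

```text
time: 11.4
ee_pos: [0.4898, -0.0173, 0.0825]
eef_rot: [0.597, 0.379, -0.597, 0.379]
ft_force: [-0.6, -1.7, 0.4]
width: 0.0002
```

Call:
{"fn": "drive_tool", "kwargs": {"motion": [[0,0,-0.1,0],[0,0,-0.1,0]]}}

```text
time: 11.57
ee_pos: [0.4902, -0.0164, 0.0825]
eef_rot: [0.597, 0.379, -0.597, 0.379]
ft_force: [0.5, -1.2, 0.2]
width: -0.0
```

Call:
{"fn": "drive_tool", "kwargs": {"motion": [[0,0,-0.1,0],[0,0,-0.1,0]]}}

```text
time: 11.73
ee_pos: [0.4906, -0.0155, 0.0825]
eef_rot: [0.597, 0.379, -0.597, 0.379]
ft_force: [-0.9, -0.7, 0.2]
width: 0.0004
```

Call:
{"fn": "drive_tool", "kwargs": {"motion": [[0,0,-0.1,0],[0,0,-0.1,0]]}}

```text
time: 11.9
ee_pos: [0.4911, -0.0146, 0.0825]
eef_rot: [0.597, 0.379, -0.597, 0.379]
ft_force: [-1.0, -1.3, 0.6]
width: 0.0006
```

```bash
python3 f.py
```

```text
11.9 TCP in stand mm [   0.7 -124.    82.5] F tool [-0.58 -0.32  1.57]
```

Call:
{"fn": "drive_tool", "kwargs": {"motion": [[0,0,-0.1,0],[0,0,-0.1,0]]}}

```text
time: 12.07
ee_pos: [0.4915, -0.0137, 0.0825]
eef_rot: [0.597, 0.379, -0.597, 0.379]
ft_force: [-1.4, -2.0, -0.6]
width: 0.0003
```

Call:
{"fn": "drive_tool", "kwargs": {"motion": [[0,0,-0.1,0],[0,0,-0.1,0]]}}

```text
time: 12.23
ee_pos: [0.4916, -0.0134, 0.0825]
eef_rot: [-0.597, -0.379, 0.597, -0.379]
ft_force: [-1.8, -4.7, 1.9]
width: 0.0004
```

```bash
python3 - <<'E'
import f
from bench import r
import cv2
for n,sl in(("top",(slice(170,280),slice(230,350))),("side",(slice(150,305),slice(225,380)))):
    k=5 if n=="top" else 3.8
    cv2.imwrite(f"pics/{n}7.png",cv2.resize(r.camera(n)[sl][:,:,::-1],None,fx=k,fy=k,interpolation=2))
E
```

```text
12.23 TCP in stand mm [   0.8 -122.7   82.5] F tool [-1.88  0.39  5.03]
```

View pics/side7.png

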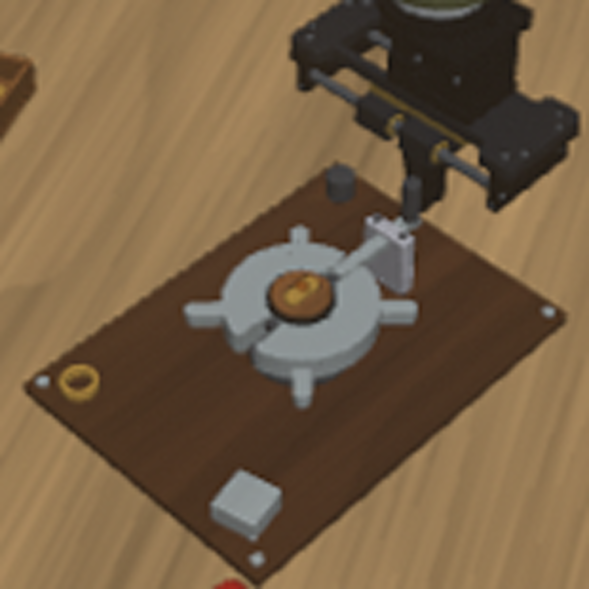

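View pics/top7.png

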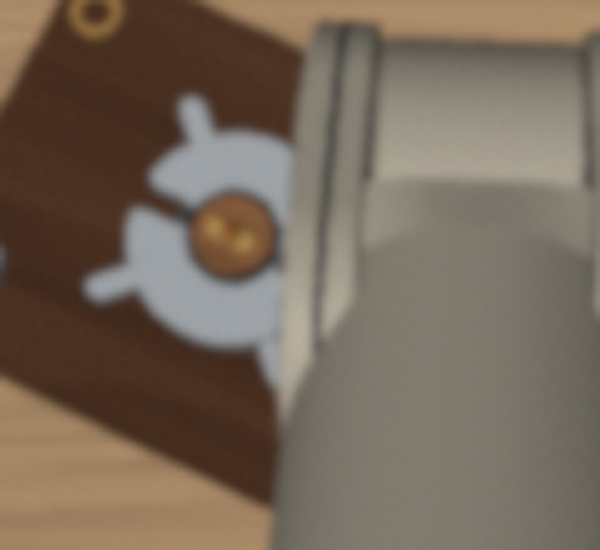

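Call:
{"fn": "drive_tool", "kwargs": {"motion": [[0,0,-0.05,0],[0,0,-0.05,0]]}}

```text
time: 12.5
ee_pos: [0.4917, -0.0133, 0.0825]
eef_rot: [-0.597, -0.379, 0.597, -0.379]
ft_force: [-2.2, -5.6, 2.2]
width: 0.0003
```

```bash
python3 f.py
```

```text
12.5 TCP in stand mm [   0.8 -122.6   82.5] F tool [-2.19  0.38  6.05]
```

Call:
{"fn": "drive_tool", "kwargs": {"motion": [[0,0,-0.05,0],[0,0,-0.05,0]]}}

```text
time: 12.67
ee_pos: [0.4918, -0.0132, 0.0825]
eef_rot: [-0.596, -0.379, 0.598, -0.379]
ft_force: [-4.9, -7.0, 5.0]
width: 0.0006
```

```bash
python3 f.py
```

```text
12.67 TCP in stand mm [   0.8 -122.5   82.5] F tool [-4.96 -1.52  8.42]
```

Call:
{"fn": "drive_tool", "kwargs": {"motion": [[0,0,-0.05,0],[0,0,-0.05,0]]}}

```text
time: 12.83
ee_pos: [0.4918, -0.0132, 0.0824]
eef_rot: [-0.596, -0.379, 0.598, -0.379]
ft_force: [-5.5, -9.0, 5.6]
width: 0.0007
```

```bash
python3 f.py
```

```text
12.83 TCP in stand mm [   0.8 -122.5   82.4] F tool [-5.58 -1.16 10.5 ]
```

Call:
{"fn": "drive_tool", "kwargs": {"motion": [[0,0,-0.05,0],[0,0,-0.05,0]]}}

```text
time: 13.0
ee_pos: [0.4918, -0.0131, 0.0824]
eef_rot: [-0.596, -0.379, 0.598, -0.379]
ft_force: [-6.4, -10.1, 7.3]
width: 0.0005
```

```bash
python3 f.py
```

```text
13.0 TCP in stand mm [   0.8 -122.4   82.4] F tool [-7.27 -1.55 11.86]
```

Call:
{"fn": "drive_tool", "kwargs": {"motion": [[0,0,-0.05,0],[0,0,-0.05,0]]}}

```text
time: 13.17
ee_pos: [0.4918, -0.013, 0.0824]
eef_rot: [-0.596, -0.378, 0.598, -0.379]
ft_force: [-8.1, -11.3, 7.0]
width: 0.0002
```

```bash
python3 f.py
```

```text
13.17 TCP in stand mm [   0.8 -122.3   82.4] F tool [-7.   -2.54 13.66]
```

Hold 0.7 s, then let go.

Call:
{"fn": "drive_tool", "kwargs": {"motion": [[0,0,-0.01,0],[0,0,-0.01,0],[0,0,-0.01,0],[0,0,-0.01,0],[0,0,-0.01,0],[0,0,-0.01,0],[0,0,-0.01,0],[0,0,-0.01,0]]}}

```text
time: 13.83
ee_pos: [0.4918, -0.013, 0.0824]
eef_rot: [-0.596, -0.378, 0.598, -0.379]
ft_force: [-6.0, -11.0, 7.2]
width: 0.0006
```

```bash
python3 f.py
```

```text
13.83 TCP in stand mm [   0.8 -122.3   82.4] F tool [-7.15 -0.79 12.52]
```

Call:
{"fn": "drive_tool", "kwargs": {"motion": [[0,0,0.1,0],[0,0,0.3,0],[0,0,0.7,0],[0,0,1.5,0],[0,0,3,0],[-3,0,5,0],[-6,0,8,0],[-9,0,11,0],[-10,0,14,0],[-10,0,17,0],[-10,0,18,0],[-10,0,18,0],[-10,0,18,0],[-10,0,18,0]]}}

```text
time: 15.0
ee_pos: [0.4166, -0.1727, 0.1822]
eef_rot: [-0.597, -0.38, 0.597, -0.379]
ft_force: [0.4, 0.6, 0.1]
width: 0.0005
```

```bash
python3 - <<'E'
import f
from bench import r
import cv2
for n,sl in(("top",(slice(170,280),slice(230,350))),("side",(slice(150,305),slice(225,380)))):
    k=5 if n=="top" else 3.8
    im=r.camera(n)[:,:,::-1]; cv2.imwrite(f"pics/{n}8f.png",im)
    cv2.imwrite(f"pics/{n}8.png",cv2.resize(im[sl],None,fx=k,fy=k,interpolation=2))
E
```

```text
15.0 TCP in stand mm [ 2.000e-01 -2.988e+02  1.822e+02] F tool [-0.08  0.09 -0.67]
```

View pics/side8.png

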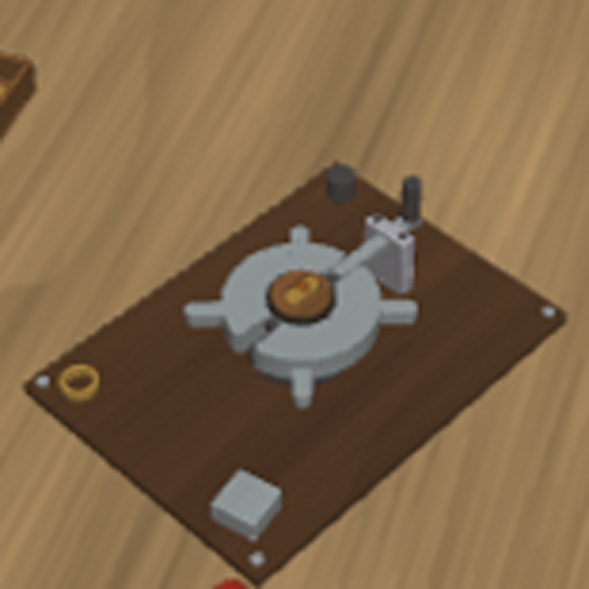

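View pics/top8.png

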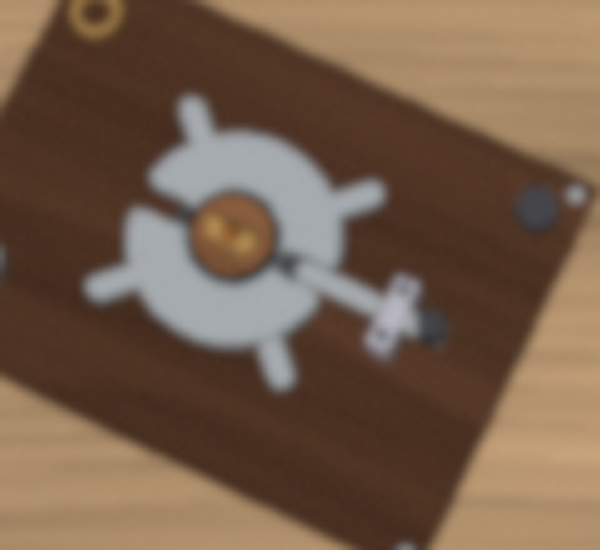

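```bash
python3 - <<'E'
from pa import *
ct,cs=r.calibration("top"),r.calibration("side")
for q in(.015,.018,.021,.024): print(q,(proj(ct,w2(p,[0,-.13+q,.092]))-[230,170])*5,(proj(cs,w2(p,[0,-.13+q,.092]))-[225,150])*3.8)
for q in(.015,.018,.021,.024): print("nose",q,(proj(ct,w2(p,[0,-.057+q,.0545]))-[230,170])*5)
angle([(189,96),(384,188),(87,292),(283,389)],230,170,5,269)
r.close_job()
E
```

```text
0.015 [[445.80375526 328.67066403]] [[417.2106225  175.90387224]]
0.018 [[439.90422901 325.90434578]] [[414.27595348 178.10869633]]
0.021 [[434.00872537 323.13991375]] [[411.33341463 180.31943304]]
0.024 [[428.11724023 320.37736602]] [[408.38297425 182.5361062 ]]
nose 0.015 [[309.11258797 274.07175958]]
nose 0.018 [[303.55020169 271.46045012]]
nose 0.021 [[297.99141994 268.85083283]]
nose 0.024 [[292.43623923 266.24290608]]
[269.41836136] [-0.14  0.86 -0.64  0.75  0.05 -0.01 -0.01 -0.25]
the job is handed in; nothing more can be done
```

I turned the plate about 82° by pushing one ear with the closed fingers, with about 3 N showing at each stop. I then pushed the bolt into the notch that came round to it, and handed the job in.

- **Pressing home:** The bolt stopped moving at the notch's stop. I held about 12.5–13.7 N along the bolt for about 0.7 s, then let go and drew the arm clear. Because there was also an upward force, the total on the handle was about 15 N, and I saw no reading over 16 N.
- **Final position:** The pictures put the notch within about 0.6° of the bolt and the bolt travel at about 20–21 mm, against the 14 mm needed. The wrist force was back near zero.
- **Other objects:** In the final cropped pictures, the ring, block and die on the board looked unmoved. I saved the full-frame views but did not look at them for the hammer, screwdriver, dish and jar. The arm only passed above the bench, and I saw no unexpected forces.
- **Disagreements:** My first rough reading of the board corners in the top picture was up to 3 pixels off, so I left those points out. Single-ear angle readings differed by about ±0.8°. The force between bolt and plate was not measured directly; taking off about 2.5 N for sliding friction puts it at about 10–11 N.

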